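# Load the specimen puck magazine

## Robot

A 6-joint arm with a two-finger parallel gripper is mounted at the origin on a cart in front of the work surface, level with it; the furniture and walls round the work are solid. World frame = base frame: x ahead of the robot, y to its left, z up, the work surface at z = 0. Lengths are in mm, angles in rad, forces in N, time in s.
With the tool pointing down it reaches from about 275 to 825 mm from the base axis. Payload 4.9 kg.
Tool frame: the origin (TCP) lies at the very end of the fingers, on their centre line; the grasp point (between the pads) lies 19 mm behind it; z points along the fingers, y is the line along which they close (so a half turn about z gives the same grasp; the last joint's range is limited). The gripper opens to 85 mm and grips with 20 to 120 N. Pads are 22 mm wide; open, the fingers measure 114 mm over their backs; the gripper's body (76 mm by 85 mm) begins 54 mm behind the grasp point. The pads swing forward as they close: fully open they stand 13 mm farther back than shut.
Start: joints at [1.208, 0.326, -0.193, 1.052, 0, 1.437], TCP at [124.738, 535.686, 231.281] pointing down, gripper open.
Joint ranges: [-2.65, 2.65], [-0.97, 1.79], [-1.3, 1.35], [-1.93, 2.1], [-1.47, 1.37], [-3.14, 3.14]. Speed limits (rad/s): [2.57, 2.57, 3.14, 3.14, 3.14, 3.14].

## Interface

Orientations are given as a unit quaternion [x, y, z, w].
In Python, from plant import status, eyes, job_done gives the robot as it stands. The module is installed in compiled form; this text tells all that it offers.
- The arm moves only by the tool move_arm, never from a script. Its arguments are lists of equal length, an entry for each row: "dr": the turn, a rotation vector about the world's x, y, z in degrees, a list of three; "xyz": the shift along the world's x, y, z in m, a list of three; "grip": the closure, from -1 (fully open) to 1 (shut). In form: {"dr": [[rx, ry, rz], ...], "xyz": [[dx, dy, dz], ...], "grip": [grip, ...]}. A call has 1 to 12 rows; each row shifts and turns the commanded pose from where the row before left it; what a row does not reach is not made up. A row lasts 1/8 s, in which the tool goes at most 62.5 mm and 10.7 degrees, less where a joint would pass 70% of its speed; a pose out of reach is approached as far as the arm can. A call is refused whole if a number of a shift passes 0.0625 or a number of a turn 10.7, either way. A call with a gripper value outside its range is refused whole. The fingers move at their own pace and stop on an object; "grip_force" is the grip in N (left out, the last holds). Time passes only in rows, so rows that do not move let the fingers close. It gives the time, the measured TCP pose, the force, the opening and the grip force at its end, in the units of the state.
- status.get_obs(): the state, without advancing time (a new reading comes with each control period).
- eyes.snapshot(name): name is "side" or "top" or "wrist"; returns a dict with "img" (384x512x3 uint8, red, green, blue), "z_map" (384x512 float32, mm along the optical axis (not along the pixel's ray), 0 where there is no reading), "intrinsics" (3x3 intrinsics, pixels), "pose" (4x4, takes a point from camera to world coordinates). Camera axes: x right, y down, z forward; pixel columns grow to the right and rows downward; lengths in mm; the calibration is good to about 2 mm. A picture is of the moment at which its call begins.
- job_done(): hands the job in; it is judged then, once.
The state is a dict: "time": time; "q": joint angles; "dq": joint speeds; "tau": joint torques, N m; "tool_pos": TCP position; "ee_rot": TCP orientation; "wrist_force": force on the tool from outside, world axes, zero at the start; "moment": the same for the moment, N m; "finger_gap": finger opening in mm; "finger_force": force on a finger pad.
Only numpy, scipy, OpenCV 4.12 (cv2) and the standard library are available. Lean on these libraries where they do the work, as an engineer would, in place of code of your own. Each camera call takes 0.05 s, during which the arm holds its last target. There are 200 camera calls.

## Task

Load the three narrow specimen pucks (30 mm across) into the leaning magazine tube, one after another in any order, each pushing the one before it deeper, until the last one is flush with the mouth; then swing the keeper arm fully shut across the mouth. Leave the two wide pucks where they stand.

Things in the scene. Friction and masses are not known exactly. Their poses are not given: they have to be found in the camera images.
- barrel: aluminium magazine tube leaning 35 deg from vertical, mouth up and roughly toward the robot. Origin: centre of the mouth in the rim plane, 113 mm above the worktop. z: along the axis, out of the mouth (feed along -z); y: level; x: up and away from the robot. Bore 34.4 mm, widening over the last 4 mm to 41 mm at the rim; outside 43 to 46 mm. Narrow viewing slot on the +y side, keeper pivot on the +x side
- magazine: grey foot of the magazine, fixed to the worktop: plate 115 x 95 x 12 mm with two upright cheeks that carry the tube. Origin on the worktop; the mouth's centre is 30 mm from it along -x and 113 mm up. z up, x roughly away from the robot; turns with the tube, yaw 0.05 to 0.75 rad
- follower (a joint): dark steel disc that fills the bore and slides along it. 0: its face is 8 mm below the rim; grows as it is pushed in (m), stop at 0.066. Starts at 0 to 0.008. No spring: a sliding brake holds it where it is left, about 4 N moves it. The three pucks together are 69 mm thick, so they fit with 5 mm to spare
- keeper (a joint): flat steel arm, 10 mm wide, underside 3 mm above the rim (a puck standing prouder blocks it). Pivot parallel to the tube at barrel x = 31 mm, y = 0. At angle q (rad) the arm points along (-cos q, -sin q) in barrel x, y: 0 (stop) = shut, across the mouth. Starts open at 1.75 to 2.15, stays where left, about 1 N at the knob moves it
- keeper_knob (a point): centre of the black round knob at the end of the keeper arm: 12 mm across, 26 mm tall, axis parallel to the tube, 45 mm from the pivot. Its foot is 7 mm, this point 20 mm and its top 33 mm above the rim plane
- puck_1_center (a point): centre (half-way up) of a loose narrow specimen puck, a plain resin disc 30.4 mm across and 24 mm thick, standing flat on the worktop; about 30 to 50 g. Grasp across the rim near its top so that the lower part is free to enter the tube
- puck_2_center (a point): centre (half-way up) of a loose narrow specimen puck, a plain resin disc 30.4 mm across and 24 mm thick, standing flat on the worktop; about 30 to 50 g. Grasp across the rim near its top so that the lower part is free to enter the tube
- puck_3_center (a point): centre (half-way up) of a loose narrow specimen puck, a plain resin disc 30.4 mm across and 21 mm thick, standing flat on the worktop; about 30 to 50 g. Grasp across the rim near its top so that the lower part is free to enter the tube
- wide_puck_22_center (a point): centre (half-way up) of a wide specimen puck, resin disc 40 mm across and 22 mm thick, standing flat on the worktop; it does not fit the tube and is to be left alone
- wide_puck_19_center (a point): centre (half-way up) of a wide specimen puck, resin disc 40 mm across and 19 mm thick, standing flat on the worktop; it does not fit the tube and is to be left alone
There are look-alikes about, which are no part of the job. Leave any green or yellow look-alike of the part that bears puck_2_center alone.

How it is judged:
By the outcome, as a careful person would: the job done as asked, in the order asked, and still so for the second after the job is handed in, with the robot touching nothing.
It also fails if it takes over 72 s, if anything falls off the work surface, if the arm or the gripper's body presses on something with over 40 N, if the wrist force passes 120 N, or if a joint passes its speed limit or range.

## Working session

There is one attempt and no reset: what is moved stays moved. The work goes in short steps, Python scripts to look and compute and a tool call to move; the robot and the scene stay as the last step left them, time stands still between calls to the robot, and variables do not carry over. Pictures are saved under pics/ and viewed, at most 10 in all, crops included, and the job is handed in when it is done.

Besides the shell and the picture viewer there is one more tool, called after "Call:" by a JSON object that holds its "api" and its "payload", one argument or row to a line. move_arm: Moves the arm, as the interface text tells. Its arguments: {"type":"object","properties":{"dr":{"type":"array","items":{"type":"array","items":{"type":"number"}}},"xyz":{"type":"array","items":{"type":"array","items":{"type":"number"}}},"grip":{"type":"array","items":{"type":"number"}},"grip_force":{"type":"number"}},"required":["dr","xyz","grip"]}

```bash
mkdir -p pics; cat > h.py <<'E'
import numpy as np, cv2, pickle
from plant import status, eyes, job_done
def snap(n,tag):
    s=eyes.snapshot(n); pickle.dump(s,open(f'{tag}.pkl','wb')); cv2.imwrite(f'pics/{tag}.png',s['img'][:,:,::-1]); return s
def load(tag): return pickle.load(open(f'{tag}.pkl','rb'))
def cloud(s):
    z=s['z_map']; K=s['intrinsics']; v,u=np.mgrid[:z.shape[0],:z.shape[1]]
    P=np.stack([(u-K[0,2])/K[0,0]*z,(v-K[1,2])/K[1,1]*z,z],-1)
    return P@s['pose'][:3,:3].T+s['pose'][:3,3]
E
python3 - <<'E'
from h import *
a=snap('top','t0');b=snap('side','s0')
im=np.hstack([a['img'],b['img']])[:,:,::-1]
cv2.imwrite('pics/both.png',np.vstack([cv2.resize(a['img'][:,:,::-1],(400,300)),cv2.resize(b['img'][:,:,::-1],(400,300))]))
print(a['pose'],a['intrinsics'],b['pose'],status.get_obs())
E
```

```text
[[-9.21467831e-03 -9.91290960e-01  1.31367131e-01  3.98130415e+02]
 [-9.99806993e-01  6.85385919e-03 -1.84119965e-02  1.09056107e+02]
 [ 1.73512739e-02 -1.31511437e-01 -9.91162790e-01  9.98922312e+02]
 [ 0.00000000e+00  0.00000000e+00  0.00000000e+00  1.00000000e+00]] [[375.99918377   0.         254.67749337]
 [  0.         375.99918377 192.66182884]
 [  0.           0.           1.        ]] [[ 9.91159064e-01 -8.91424421e-02  9.82717421e-02  4.31458998e+02]
 [-1.31201336e-01 -5.48276221e-01  8.25941520e-01 -6.43479870e+02]
 [-1.97463848e-02 -8.31532808e-01 -5.55124553e-01  6.25327959e+02]
 [ 0.00000000e+00  0.00000000e+00  0.00000000e+00  1.00000000e+00]] {'time': 0.1, 'q': array([ 1.20781261e+00,  3.26888382e-01, -1.93476527e-01,  1.05201950e+00,
       -4.29410413e-06,  1.43662023e+00]), 'dq': array([-0.00020453, -0.00152325,  0.00383934, -0.00098843, -0.00123878,
       -0.0007461 ]), 'tau': array([ 8.33909271e-04, -4.44241297e+01,  2.63038373e+01,  7.92821869e-03,
       -1.28086053e-04, -3.76100942e-06]), 'tool_pos': array([124.53772161, 535.17433416, 230.57280439]), 'ee_rot': array([ 1.14154378e-01,  9.93462706e-01, -7.70164147e-04, -1.93275464e-04]), 'wrist_force': array([0.97435831, 0.39915974, 0.42670858]), 'moment': array([-0.03348678,  0.04216807,  0.02661077]), 'finger_force': 0.0, 'finger_gap': 85.36586312036218}
```

View pics/t0.png

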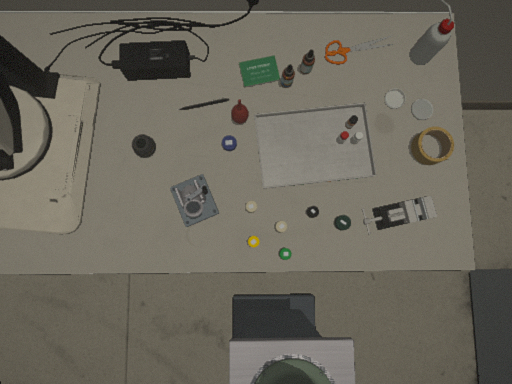

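View pics/s0.png

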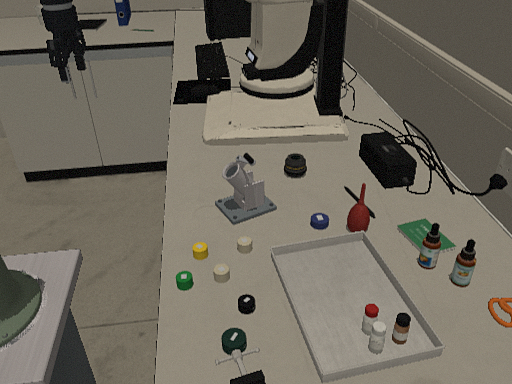

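Seven disc candidates in the top view: blue (229,143), cream (251,206), cream (281,227), yellow (253,241), green (285,254), black (312,211) and dark teal (342,222). Blue and teal look wide, and green and yellow are the look-alikes. That leaves the two creams and the black, which I'll check by size and in a crop.

```bash
python3 - <<'E'
from h import *
a=load('t0'); P=cloud(a)
for n,(u,v) in dict(blue=(229,143),c1=(251,206),c2=(281,227),yel=(253,241),grn=(285,254),blk=(312,211),teal=(342,222)).items():
    Q=P[v-14:v+15,u-14:u+15].reshape(-1,3); c=P[v,u]
    m=(np.hypot(*(Q[:,:2]-c[:2]).T)<26)&(Q[:,2]>13)
    T=Q[m]; top=np.median(T[:,2]); T=T[abs(T[:,2]-top)<4]
    xy=(T[:,:2].max(0)+T[:,:2].min(0))/2
    print(n,xy.round(1),T[:,:2].mean(0).round(1),'top',top.round(1),'diam',np.ptp(T[:,:2],0).round(1),len(T))
print('table z',np.median(P[225:235,180:230,2]))
im=a['img'][:,:,::-1]
c1=cv2.resize(im[165:265,160:360],(800,400),interpolation=cv2.INTER_CUBIC)
s=load('s0')['img'][:,:,::-1]
c2=cv2.resize(s[145:225,205:285],(400,400),interpolation=cv2.INTER_CUBIC)
c3=cv2.resize(s[205:285,170:270],(400,320),interpolation=cv2.INTER_CUBIC)
o=np.zeros((600,800,3),np.uint8); o[:300,:600]=cv2.resize(c1,(600,300)); o[300:,:300]=cv2.resize(c2,(300,300)); o[300:,300:675]=cv2.resize(c3,(375,300))
cv2.imwrite('pics/crop1.png',cv2.convertScaleAbs(o,alpha=1.3))
# barrel: side+top clouds
for S in (a,load('s0')):
    Q=cloud(S).reshape(-1,3); pass
s0=load('s0');Q=np.vstack([P[170:228,165:222].reshape(-1,3),cloud(s0)[145:225,205:285].reshape(-1,3)])
print(np.percentile(Q,[1,50,99],axis=0).round())
E
```

```text
blue [665.2 158.4] [664.7 159.1] top 19.4 diam [39.  37.6] 168
c1 [493.7 100.8] [493.1 101.1] top 24.2 diam [29.3 26.2] 107
c2 [441.   24.7] [440.1  24.3] top 24.4 diam [28.5 28.5] 107
yel [402.   95.1] [402.   96.2] top 24.1 diam [25.6 28.4] 108
grn [369.4  15.6] [369.8  14.8] top 24.1 diam [28.  28.3] 108
blk [478.4 -60.1] [478.6 -60. ] top 21.3 diam [26.8 29.5] 103
teal [ 449.1 -138.4] [ 449.1 -138.3] top 22.1 diam [36.8 38.1] 184
table z 1.5622079022932667
[[422. 179.  -3.]
 [510. 257.   2.]
 [634. 557. 161.]]
```

View pics/crop1.png

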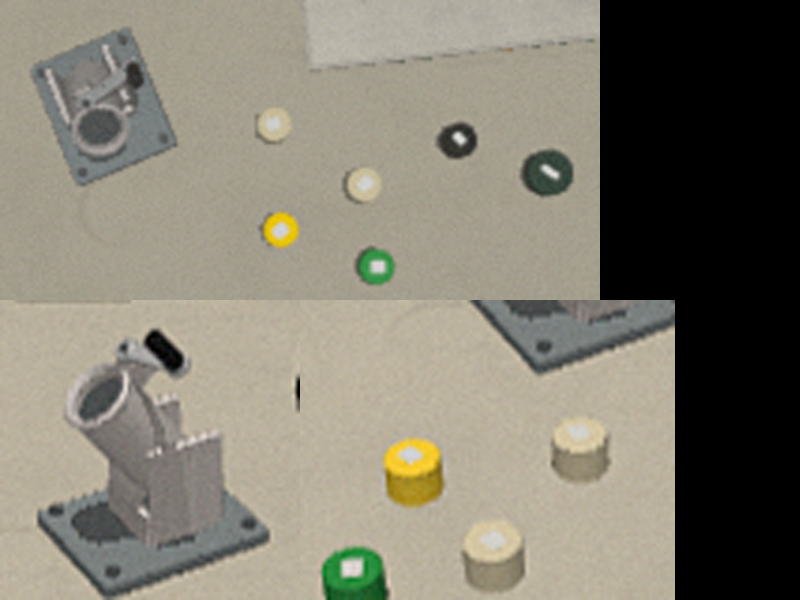

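The crop confirms it: cream (251,206) and cream (281,227) are narrow at 24 mm, and black (312,211) is narrow at 21 mm. Teal and blue are the wide ones. Next I'll fit the magazine pose.

```bash
cat > fit.py <<'E'
from h import *
from scipy.optimize import least_squares
def frame(yaw):
    c,s=np.cos(yaw),np.sin(yaw); t=np.radians(35)
    ex=np.array([c,s,0]);ey=np.array([-s,c,0]);ez=np.array([0,0,1.])
    return np.stack([np.cos(t)*ex+np.sin(t)*ez, ey, -np.sin(t)*ex+np.cos(t)*ez])  # rows x,y,z
E
python3 - <<'E'
from fit import *
for tag,sl in (('t0',np.s_[165:232,160:226]),('s0',np.s_[145:225,205:285])):
    Q=cloud(load(tag))[sl].reshape(-1,3)
    M=Q[(Q[:,2]>9)&(Q[:,2]<18)]
    r=cv2.minAreaRect(M[:,:2].astype(np.float32)); print(tag,'plate',r,len(M), np.median(M[:,2]))
    # rim: points in slab
    for it in range(1):
        def res(p,Q=Q):
            F=frame(p[0]); d=(Q-p[1:4])@F.T; r=np.hypot(d[:,0],d[:,1])
            return d,r
        T=Q[Q[:,2]>85]
        # outer tube fit: points on cylinder outer surface (radius~22) or rim ring (z=0, r 20.5-23)
        def cost(p):
            d,r=res(p,T)
            ring=np.where((r>20)&(r<23),abs(d[:,2]),np.hypot(np.clip(20.5-r,0,None)+np.clip(r-22.5,0,None),d[:,2]))
            cyl=np.hypot(r-22,np.clip(d[:,2],0,None))
            wall=np.hypot(np.minimum(abs(r-17.2),abs(r-17.2-3.3*np.clip(1+d[:,2]/4,0,1))),np.clip(d[:,2],0,None))
            return np.minimum(np.minimum(np.minimum(ring,cyl),wall),4).sum()
        from scipy.optimize import minimize
        best=None
        for y0 in np.arange(.1,.75,.1):
          for dx in(-10,0,10):
            c0=T[(T[:,2]<125)][:,:2].mean(0)
            m=minimize(cost,[y0,c0[0]-10+dx,c0[1],113],method='Nelder-Mead',options=dict(maxiter=2000,xatol=.01,fatol=.1,initial_simplex=np.array([[y0,c0[0]-10+dx,c0[1],113]]+[[y0+.1*(i==0),c0[0]-10+dx+5*(i==1),c0[1]+5*(i==2),113+3*(i==3)] for i in range(4)])))
            if best is None or m.fun<best.fun: best=m
        print('barrel',best.x.round(3),best.fun/len(T),len(T))
        F=frame(best.x[0]); K=(Q-best.x[1:])@F.T; K=K[(K[:,2]>8)&(K[:,2]<45)&(np.hypot(K[:,0],K[:,1])<110)]
        print('knob pts',np.median(K,0),K.min(0),K.max(0),len(K))
E
```

```text
t0 plate ((511.2474365234375, 251.35562133789062), (114.24472045898438, 94.84526062011719), 22.671300888061523) 776 12.285441087201548
barrel [3.79000e-01 4.78951e+02 2.38333e+02 1.13348e+02] 2.612385173744529 505
knob pts [ 46.59032677 -42.26185585  23.76205338] [ 30.14157674 -49.01804732   8.0720881 ] [51.275996    2.2986188  34.63669658] 53
s0 plate ((534.35791015625, 366.7247009277344), (187.19639587402344, 362.8685607910156), 0.6379311680793762) 714 11.045575510967069
barrel [3.95000e-01 4.82296e+02 2.33046e+02 1.13257e+02] 2.2110228815391975 631
knob pts [ 39.18085239 -42.63733251  21.47855302] [ 25.36714465 -47.12229798   8.04002672] [46.63957738  5.70888277 34.12413933] 83
```

Call:
{"api": "move_arm", "payload": {
  "dr": [
    [0,0,3.26],
    [0,0,3.26],
    [0,0,3.26],
    [0,0,3.26],
    [0,0,3.26],
    [0,0,3.26],
    [0,0,3.26],
    [0,0,3.26],
    [0,0,3.26],
    [0,0,3.26],
    [0,0,3.26],
    [0,0,0]
  ],
  "xyz": [
    [0.0335,-0.0395,0],
    [0.0335,-0.0395,0],
    [0.0335,-0.0395,0],
    [0.0335,-0.0395,0],
    [0.0335,-0.0395,0],
    [0.0335,-0.0395,0],
    [0.0335,-0.0395,0],
    [0.0335,-0.0395,0],
    [0.0335,-0.0395,0],
    [0.0335,-0.0395,0],
    [0.0335,-0.0395,0],
    [0,0,-0.05]
  ],
  "grip": [-0.2,-0.2,-0.2,-0.2,-0.2,-0.2,-0.2,-0.2,-0.2,-0.2,-0.2,-0.2],
  "grip_force": 50
}}

```text
time: 1.6
tool_pos: [499.0, 98.6, 183.4]
ee_rot: [-0.195, 0.981, -0.001, 0.005]
wrist_force: [0.5, 1.9, -2.0]
finger_gap: 51.5
finger_force: 0.0
```

```bash
python3 - <<'E'
from fit import *
w=snap('wrist','w1'); o=status.get_obs(); print(o['tool_pos'],o['ee_rot'])
P=cloud(w); 
print('cam',w['pose'][:3,3], w['pose'][:3,2]); 
def pk(P,c,rad=26,zlo=13):
    Q=P.reshape(-1,3); m=(np.hypot(*(Q[:,:2]-np.array(c)).T)<rad)&(Q[:,2]>zlo)&(Q[:,2]<40)
    T=Q[m]
    if len(T)<30: return None
    top=np.percentile(T[:,2],80); T=T[abs(T[:,2]-top)<2]
    (x,y),r=cv2.minEnclosingCircle(T[:,:2].astype(np.float32)); return np.round([x,y,r,top,len(T)],1)
s=cloud(load('s0'))
for n,c in dict(c1=(494,101),c2=(441,25),blk=(478,-60)).items(): print(n,'wrist',pk(P,c),'side',pk(s,c),'top',pk(cloud(load('t0')),c))
E
```

```text
[491.64110715  99.33123997 175.18950712] [-1.95552049e-01  9.80689161e-01  3.83366513e-04 -2.83179699e-03]
cam [431.29390907  70.67398387 325.12978547] [ 0.269432    0.10789135 -0.95695656]
c1 wrist [491.  100.1  15.3  24.1 602. ] side [492.1  96.8  15.7  23.5 104. ] top [493.7 100.8  14.6  25.4  74. ]
c2 wrist [437.9  22.9  15.2  24.2 745. ] side [439.1  20.7  15.5  23.4 127. ] top [440.6  24.3  14.9  25.5  70. ]
blk wrist [476.4 -61.4  15.5  21.1 722. ] side [477.2 -63.5  16.   20.6 160. ] top [478.3 -59.6  14.8  22.6  65. ]
```

View pics/w1.png

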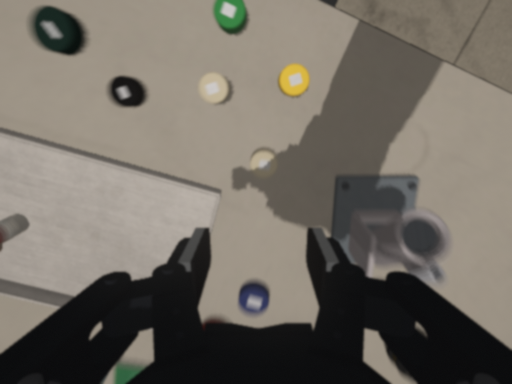

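Call:
{"api": "move_arm", "payload": {
  "dr": [
    [0,0,0],
    [0,0,0],
    [0,0,0],
    [0,0,0],
    [0,0,0]
  ],
  "xyz": [
    [0,0,-0.05],
    [0,0,-0.05],
    [0,0,-0.025],
    [0,0,0],
    [0,0,0]
  ],
  "grip": [-0.2,-0.2,-0.2,-0.2,-0.2]
}}

```text
time: 2.28
tool_pos: [493.8, 101.5, 57.4]
ee_rot: [-0.197, 0.98, -0.0, 0.0]
wrist_force: [-0.3, -0.3, -0.4]
finger_gap: 50.8
finger_force: 0.0
```

```bash
python3 - <<'E'
from fit import *
w=snap('wrist','w2'); o=status.get_obs(); print(o['tool_pos'],o['ee_rot'],o['wrist_force'])
from scipy.spatial.transform import Rotation as R
r=R.from_quat(o['ee_rot']).as_matrix(); print(r, np.degrees(np.arctan2(-r[0,1],r[1,1])))
P=cloud(w).reshape(-1,3)
for c in [(492,99.5),(440,23)]:
    m=(np.hypot(*(P[:,:2]-np.array(c)).T)<22)&(P[:,2]>20)&(P[:,2]<30); T=P[m]
    if len(T)>30: print(cv2.minEnclosingCircle(T[:,:2].astype(np.float32)),T[:,2].mean(),len(T))
T=r.T; print('T_cam in tool', r.T@(w['pose'][:3,3]-o['tool_pos']))
E
```

```text
[494.29845647 101.46192217  57.75344091] [-1.97443433e-01  9.80313722e-01 -1.43227569e-04  1.03779367e-03] [-0.38810764 -0.14198409  0.54147271]
[[-9.22030028e-01 -3.87112716e-01  2.09128543e-03]
 [-3.87113310e-01  9.22032141e-01  1.28995186e-04]
 [-1.97816806e-03 -6.90626991e-04 -9.99997805e-01]] 22.774968755628354
((491.28961181640625, 100.035888671875), 15.389174461364746) 23.52442129151003 1612
((438.4180603027344, 22.526782989501953), 15.502922058105469) 23.565390271975662 2322
T_cam in tool [  72.2556196    -0.30519079 -142.05961928]
```

Call:
{"api": "move_arm", "payload": {
  "dr": [
    [0,0,0],
    [0,0,0],
    [0,0,0],
    [0,0,0],
    [0,0,0],
    [0,0,0],
    [0,0,0]
  ],
  "xyz": [
    [-0.002,-0.0015,-0.02],
    [0,0,-0.0235],
    [0,0,0],
    [0,0,0],
    [0,0,0],
    [0,0,0],
    [0,0,0]
  ],
  "grip": [-0.2,-0.2,-0.2,0.6,0.6,0.6,0.6]
}}

```text
time: 3.2
tool_pos: [492.4, 99.8, 14.5]
ee_rot: [-0.197, 0.98, -0.0, 0.001]
wrist_force: [-0.9, 0.8, 5.8]
finger_gap: 27.7
finger_force: 49.0
```

Call:
{"api": "move_arm", "payload": {
  "dr": [
    [0,0,0],
    [0,0,0],
    [0,0,0],
    [0,0,0]
  ],
  "xyz": [
    [0,0,0.03],
    [0,0,0.06],
    [0,0,0.06],
    [0,0,0.03]
  ],
  "grip": [0.6,0.6,0.6,0.6]
}}

```text
time: 3.7
tool_pos: [493.1, 99.9, 197.4]
ee_rot: [-0.197, 0.98, -0.0, 0.003]
wrist_force: [-0.3, -0.2, -1.0]
finger_gap: 27.8
finger_force: 49.4
```

```bash
python3 - <<'E'
from fit import *
from scipy.spatial.transform import Rotation as R
w=snap('wrist','w3'); o=status.get_obs(); print(o['tool_pos'],o['finger_gap'],o['wrist_force'])
r=R.from_quat(o['ee_rot']).as_matrix()
s=snap('side','s3')
a=w['img'][:,:,::-1][150:380,130:400]; 
K=s['intrinsics'];p=np.linalg.inv(s['pose'])@np.append(o['tool_pos'],1);u=(K@p[:3]);u=(u[:2]/u[2]).astype(int);print(u)
b=s['img'][:,:,::-1][u[1]-50:u[1]+30,u[0]-45:u[0]+45]
cv2.imwrite('pics/c3.png',np.hstack([cv2.resize(a,(400,340)),cv2.resize(b,(383,340),interpolation=cv2.INTER_CUBIC)]))
E
```

```text
[494.4793127   99.96897068 200.1328087 ] 27.934984617885526 [ 0.3034836  -0.63471512  1.31233612]
[241 164]
```

View pics/c3.png

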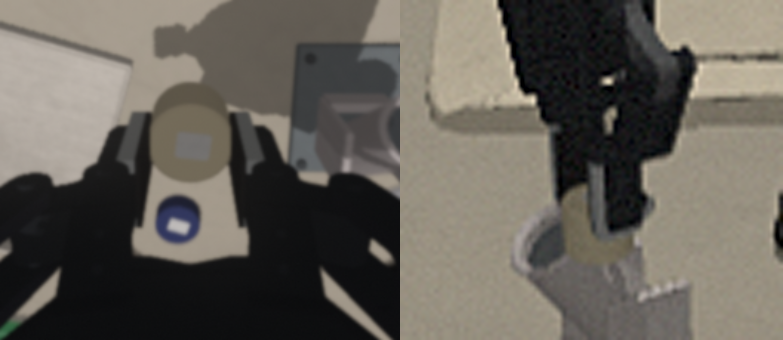

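Call:
{"api": "move_arm", "payload": {
  "dr": [
    [2.7,-6.46,0],
    [2.7,-6.46,0],
    [2.7,-6.46,0],
    [2.7,-6.46,0],
    [2.7,-6.46,0],
    [0,0,0],
    [0,0,0],
    [0,0,0]
  ],
  "xyz": [
    [-0.02,0.01,0.003],
    [-0.02,0.025,0.003],
    [-0.02,0.025,0.003],
    [-0.018,0.025,0.003],
    [0,0.025,0.003],
    [0,0,0],
    [0,0,0],
    [0,0,0]
  ],
  "grip": [0.6,0.6,0.6,0.6,0.6,0.6,0.6,0.6]
}}

```text
time: 4.8
tool_pos: [414.7, 209.3, 208.5]
ee_rot: [-0.188, 0.935, 0.059, 0.295]
wrist_force: [0.2, 0.5, -0.6]
finger_gap: 27.6
finger_force: 49.5
```

```bash
cat > meas.py <<'E'
from fit import *
from scipy.spatial.transform import Rotation as R
import sys
tag=sys.argv[1]
w=snap('wrist',tag); o=status.get_obs(); tp=o['tool_pos']; r=R.from_quat(o['ee_rot']).as_matrix()
print('tcp',tp.round(1),'gap',o['finger_gap'].__round__(1),'f',o['wrist_force'].round(1)); print('tool y yaw',np.degrees(np.arctan2(-r[0,1],r[1,1])).round(2),'tool z',r[:,2].round(4))
C=cloud(w); L=(C-tp)@r   # tool-frame points
im=w['img']; np.save(tag+'_L.npy',L)
np.set_printoptions(suppress=True)
# puck top in hand
m=(abs(L[...,2]+9)<5)&(np.hypot(L[...,0],L[...,1])<20)
T=L[m]; z=np.median(T[:,2]); T=T[abs(T[:,2]-z)<1.5]; c,rad=cv2.minEnclosingCircle(T[:,:2].astype(np.float32)); print('held puck tool xy',np.round(c,1),'r',round(rad,1),'top z',z.round(1),len(T))
E
python3 meas.py w4; python3 - <<'E'
import cv2; a=cv2.imread('pics/w4.png'); cv2.imwrite('pics/w4b.png',cv2.resize(a[:,60:460],(800,600)) if False else cv2.resize(a,(800,600)))
E
```

```text
tcp [414.6 209.3 208.3] gap 27.9 f [-0.3 -0.  -0.1]
tool y yaw 22.66 tool z [ 0.5295  0.2203 -0.8192]
held puck tool xy [ 2.1 -0. ] r 18.8 top z -9.3 2441
```

View pics/w4b.png

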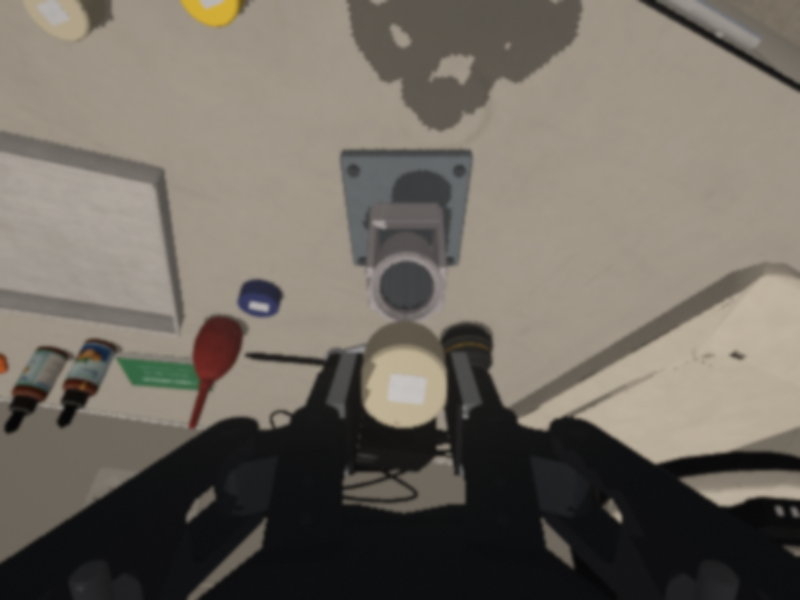

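The held puck and the mouth (800×600 view: puck (405,388), mouth (406,287)) are nearly aligned laterally. I'll fit both in the same frame.

```bash
cat > ring.py <<'E'
import sys
from fit import *
tag=sys.argv[1]; z0=float(sys.argv[2]); mx=float(sys.argv[3]) if len(sys.argv)>3 else 0
L=np.load(tag+'_L.npy'); im=load(tag)['img'].astype(int)
Q=L.reshape(-1,3); c=im.reshape(-1,3)
def circ(T,fixr=None):
    f=lambda p: np.hypot(T[:,0]-p[0],T[:,1]-p[1])-(fixr or p[2])
    s=least_squares(f,[*T[:,:2].mean(0),15][:2 if fixr else 3],loss='soft_l1'); return s.x.round(2),abs(f(s.x)).mean().round(2)
# rim: points in slab about z0
m=(np.hypot(Q[:,0]-mx,Q[:,1])<35)&(abs(Q[:,2]-z0)<12)
T=Q[m]; h,e=np.histogram(T[:,2],np.arange(z0-12,z0+12.1,1)); print('hist',dict(zip(e.astype(int).tolist(),h.tolist())))
zr=e[h.argmax()]+.5
for k in range(3):
    T=Q[(np.hypot(Q[:,0]-mx,Q[:,1])<32)&(abs(Q[:,2]-zr)<1.8)]; zr=np.median(T[:,2])
p,e=circ(T); print('rim z',zr.round(1),'free circle',p,e,len(T),'rect',cv2.minEnclosingCircle(T[:,:2].astype(np.float32)))
# held puck: bright top face
b=(c[:,0]-c[:,2]>15)&(abs(Q[:,2]+9.3)<2)&(np.hypot(Q[:,0],Q[:,1])<20)
T=Q[b]
if len(T)>50:
    H=cv2.convexHull(T[:,:2].astype(np.float32))[:,0]; print('puck hull',circ(H),len(T),H.min(0),H.max(0))
E
python3 ring.py w4 124
```

```text
hist {112: 0, 113: 0, 114: 0, 115: 0, 116: 1, 117: 37, 118: 183, 119: 232, 120: 154, 121: 99, 122: 35, 123: 20, 124: 15, 125: 45, 126: 316, 127: 429, 128: 95, 129: 21, 130: 15, 131: 18, 132: 15, 133: 7, 134: 12, 135: 9}
rim z 127.2 free circle [-1.79  1.48 11.67] 3.34 875 rect ((0.5573427677154541, 1.2926932573318481), 19.67959213256836)
puck hull (array([ 0.9 , -0.49, 15.22]), np.float64(0.28)) 2082 [-14.309889 -14.328048] [16.363787 13.727187]
```

```bash
cat > rim.py <<'E'
import sys
from fit import *
tag=sys.argv[1]; lo,hi=map(float,sys.argv[2:4])
Q=np.load(tag+'_L.npy').reshape(-1,3)
T=Q[(Q[:,2]>lo)&(Q[:,2]<hi)&(np.hypot(Q[:,0],Q[:,1])<34)]
r=np.hypot(T[:,0],T[:,1]); print(len(T),T.min(0).round(1),T.max(0).round(1))
# ring model: distance outside [18.5,22.5] band
def cost(p):
    r=np.hypot(T[:,0]-p[0],T[:,1]-p[1]); return np.minimum(np.clip(19.5-r,0,None)+np.clip(r-22,0,None),3).sum()
from scipy.optimize import brute
g=brute(cost,((-8,8.1),(-8,8.1)),Ns=65,full_output=True,finish=None); G=g[3]; X=g[2]; k=G<=G.min()+2
print('rim centre',X[0][k].mean().round(2),X[1][k].mean().round(2),G.min(),'spread',np.ptp(X[0][k]),np.ptp(X[1][k]))
A=np.c_[T[:,:2],np.ones(len(T))]; s=np.linalg.lstsq(A,T[:,2],rcond=None)[0]; print('plane',s.round(3))
E
python3 rim.py w4 116.5 122.5
```

```text
731 [-22.6 -21.4 116.9] [ 21.   24.1 122.5]
rim centre -0.96 1.56 348.91422339238306 spread 0.0 0.0
plane [-9.00000e-03 -0.00000e+00  1.19703e+02]
```

Call:
{"api": "move_arm", "payload": {
  "dr": [
    [0,0,0],
    [0,0,0],
    [0,0,0],
    [0,0,0],
    [0,0,0],
    [0,0,0],
    [0,0,0],
    [0,0,0],
    [0,0,0],
    [0,0,0],
    [0,0,0]
  ],
  "xyz": [
    [0.0005,0.0024,0.001],
    [0.0212,0.0088,-0.0328],
    [0.0212,0.0088,-0.0328],
    [0.0106,0.0044,-0.0164],
    [0,0,0],
    [0,0,0],
    [0.0021,0.0009,-0.0033],
    [0.0021,0.0009,-0.0033],
    [0.0021,0.0009,-0.0033],
    [0.0021,0.0009,-0.0033],
    [0,0,0]
  ],
  "grip": [0.6,0.6,0.6,0.6,0.6,0.6,0.6,0.6,0.6,0.6,0.6]
}}

```text
time: 6.22
tool_pos: [475.7, 237.8, 113.7]
ee_rot: [-0.188, 0.935, 0.059, 0.295]
wrist_force: [1.5, 0.4, 0.5]
finger_gap: 27.8
finger_force: 49.5
```

```bash
python3 meas.py w5; cp w5_L.npy x.npy; python3 ring.py w5 4
```

```text
tcp [475.7 237.7 113.7] gap 27.9 f [ 2.  -0.7  0.1]
tool y yaw 22.73 tool z [ 0.5299  0.2211 -0.8187]
held puck tool xy [ 1.8 -0. ] r 19.0 top z -9.1 2451
hist {-8: 157, -7: 149, -6: 206, -5: 253, -4: 101, -3: 72, -2: 57, -1: 38, 0: 38, 1: 172, 2: 473, 3: 355, 4: 179, 5: 83, 6: 37, 7: 14, 8: 27, 9: 26, 10: 42, 11: 28, 12: 34, 13: 32, 14: 44, 15: 40}
rim z 2.8 free circle [-2.03 -1.46 21.71] 1.72 1121 rect ((-4.951955795288086, -1.0633373260498047), 27.217296600341797)
puck hull (array([ 0.98, -0.31, 15.25]), np.float64(0.22)) 2079 [-14.097528 -14.301046] [16.34562  13.784284]
```

View pics/w5.png

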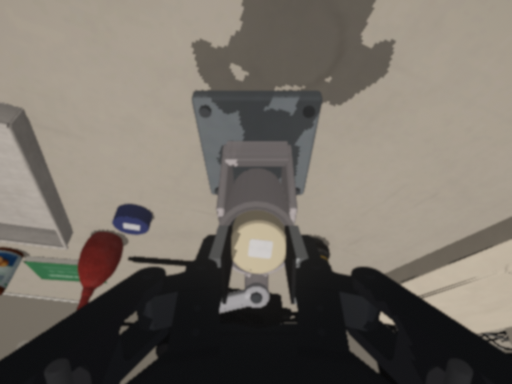

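Call:
{"api": "move_arm", "payload": {
  "dr": [
    [0,0,0],
    [0,0,0],
    [0,0,0],
    [0,0,0],
    [0,0,0],
    [0,0,0],
    [0,0,0]
  ],
  "xyz": [
    [0,0,0],
    [0,0,0],
    [-0.0159,-0.0066,0.0245],
    [0,0,0],
    [0,0,0],
    [0,0,0],
    [0,0,0]
  ],
  "grip": [0.0,0.0,0.0,1,1,1,1]
}}

```text
time: 7.15
tool_pos: [459.2, 231.1, 137.5]
ee_rot: [-0.188, 0.935, 0.059, 0.294]
wrist_force: [-0.3, 0.4, -0.4]
finger_gap: 0.1
finger_force: 0.0
```

```bash
python3 meas.py w6; python3 - <<'E'
from fit import *
L=np.load('w6_L.npy').reshape(-1,3)
T=L[(np.hypot(L[:,0],L[:,1])<30)&(L[:,2]>5)&(L[:,2]<60)]
h,e=np.histogram(T[:,2],np.arange(5,61,1)); print(dict(zip(e.astype(int).tolist(),h.tolist())))
T=L[(abs(L[:,0])<20)&(abs(L[:,1])<30)&(abs(L[:,2])<8)]; print('tips',np.percentile(T,[1,99],axis=0).round(1))
E
```

```text
tcp [459.1 231.1 137.5] gap -0.3 f [ 0.4  0.5 -0.1]
tool y yaw 22.74 tool z [ 0.5286  0.221  -0.8196]
held puck tool xy [ 7.3 -0.2] r 13.3 top z -9.9 129
{5: 0, 6: 0, 7: 0, 8: 0, 9: 0, 10: 0, 11: 0, 12: 0, 13: 0, 14: 0, 15: 0, 16: 0, 17: 0, 18: 4, 19: 125, 20: 611, 21: 328, 22: 37, 23: 27, 24: 18, 25: 22, 26: 23, 27: 15, 28: 27, 29: 19, 30: 37, 31: 158, 32: 349, 33: 326, 34: 181, 35: 87, 36: 31, 37: 14, 38: 15, 39: 20, 40: 19, 41: 23, 42: 20, 43: 20, 44: 40, 45: 33, 46: 25, 47: 17, 48: 29, 49: 18, 50: 20, 51: 17, 52: 24, 53: 18, 54: 15, 55: 22, 56: 21, 57: 17, 58: 20, 59: 18}
tips [[  7.1 -11.3  -7.9]
 [ 12.1  11.3  -3.8]]
```

View pics/w6.png

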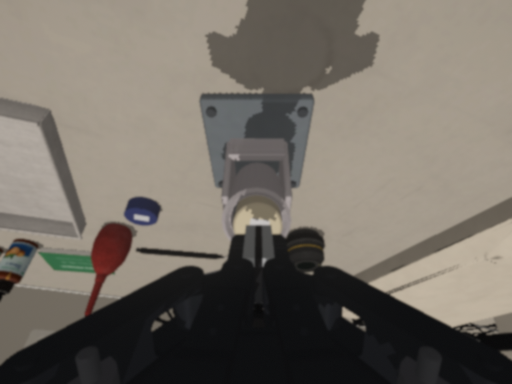

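Call:
{"api": "move_arm", "payload": {
  "dr": [
    [0,0,0],
    [0,0,0],
    [0,0,0],
    [0,0,0],
    [0,0,0],
    [0,0,0],
    [0,0,0]
  ],
  "xyz": [
    [0.0085,0.0035,-0.0131],
    [0.0021,0.0009,-0.0033],
    [0.0021,0.0009,-0.0033],
    [0.0021,0.0009,-0.0033],
    [0.0021,0.0009,-0.0033],
    [0.0008,0.0003,-0.0012],
    [0,0,0]
  ],
  "grip": [1,1,1,1,1,1,1]
}}

```text
time: 8.07
tool_pos: [477.2, 238.6, 110.7]
ee_rot: [-0.188, 0.935, 0.059, 0.295]
wrist_force: [-0.8, -0.1, -0.2]
finger_gap: 0.1
finger_force: 0.0
```

Call:
{"api": "move_arm", "payload": {
  "dr": [
    [0,0,0],
    [0,0,0],
    [-2.7,6.46,0],
    [-2.7,6.46,0],
    [-2.7,6.46,0],
    [-2.7,6.46,0],
    [-2.7,6.46,0],
    [0,0,0],
    [0,0,0],
    [0,0,0],
    [0,0,0]
  ],
  "xyz": [
    [-0.0212,-0.0088,0.0328],
    [-0.0212,-0.0088,0.0328],
    [0.0007,-0.0397,-0.005],
    [0.0007,-0.0397,-0.005],
    [0.0007,-0.0397,-0.005],
    [0.0007,-0.0397,-0.005],
    [0.0007,-0.0397,-0.005],
    [0,0,-0.045],
    [0,0,-0.045],
    [0,0,0],
    [0,0,0]
  ],
  "grip": [1,1,-0.2,-0.2,-0.2,-0.2,-0.2,-0.2,-0.2,-0.2,-0.2]
}}

```text
time: 9.45
tool_pos: [439.0, 22.4, 62.4]
ee_rot: [-0.197, 0.98, -0.0, 0.001]
wrist_force: [0.5, -0.2, -0.0]
finger_gap: 51.2
finger_force: 0.0
```

```bash
cat > pk.py <<'E'
from fit import *
import sys
w=snap('wrist',sys.argv[1]); o=status.get_obs(); print('tcp',o['tool_pos'].round(1))
from scipy.spatial.transform import Rotation as R
r=R.from_quat(o['ee_rot']).as_matrix(); print('yaw',np.degrees(np.arctan2(-r[0,1],r[1,1])).round(2), r[:,2].round(3))
P=cloud(w).reshape(-1,3)
for c in [(438.3,22.6),(476.4,-61.4)]:
    m=(np.hypot(*(P[:,:2]-np.array(c)).T)<22)&(P[:,2]>17)&(P[:,2]<30); T=P[m]
    if len(T)>30: print('puck',cv2.minEnclosingCircle(T[:,:2].astype(np.float32)),np.median(T[:,2]),len(T))
E
python3 pk.py w7
```

```text
tcp [439.5  22.3  62.8]
yaw 22.76 [ 0.003 -0.    -1.   ]
puck ((438.2912902832031, 22.701879501342773), 15.532222747802734) 23.491163283156297 1582
puck ((476.8318176269531, -61.6351432800293), 15.92190170288086) 20.467418572881797 1508
```

Call:
{"api": "move_arm", "payload": {
  "dr": [
    [0,0,0],
    [0,0,0],
    [0,0,0],
    [0,0,0],
    [0,0,0],
    [0,0,0],
    [0,0,0],
    [0,0,0],
    [0,0,0],
    [0,0,0],
    [0,0,0]
  ],
  "xyz": [
    [-0.001,0.0003,-0.024],
    [0,0,-0.024],
    [0,0,0],
    [0,0,0],
    [0,0,0],
    [0,0,0],
    [0,0,0],
    [0,0,0.045],
    [0,0,0.045],
    [0,0,0.045],
    [0,0,0.04]
  ],
  "grip": [-0.2,-0.2,-0.2,0.6,0.6,0.6,0.6,0.6,0.6,0.6,0.6]
}}

```text
time: 10.88
tool_pos: [437.5, 22.7, 191.4]
ee_rot: [-0.197, 0.98, -0.0, 0.001]
wrist_force: [0.4, -0.2, -0.7]
finger_gap: 27.8
finger_force: 49.5
```

Call:
{"api": "move_arm", "payload": {
  "dr": [
    [2.7,-6.46,0],
    [2.7,-6.46,0],
    [2.7,-6.46,0],
    [2.7,-6.46,0],
    [2.7,-6.46,0],
    [0,0,0],
    [0,0,0],
    [0,0,0]
  ],
  "xyz": [
    [0.0012,0.04,0],
    [0.0013,0.0405,0],
    [0.0013,0.0405,0],
    [0.0013,0.0405,0],
    [0.0013,0.0405,0],
    [0,0,-0.028],
    [0,0,0],
    [0,0,0]
  ],
  "grip": [0.6,0.6,0.6,0.6,0.6,0.6,0.6,0.6]
}}

```text
time: 11.88
tool_pos: [444.4, 224.7, 161.6]
ee_rot: [-0.188, 0.935, 0.059, 0.296]
wrist_force: [-0.3, -0.0, 0.2]
finger_gap: 27.5
finger_force: 49.6
```

```bash
python3 meas.py w8; python3 ring.py w8 62;python3 rim.py w8 60 68
```

```text
tcp [444.9 224.7 161.9] gap 27.9 f [-0.3  0.1  0.4]
tool y yaw 22.69 tool z [ 0.5313  0.2213 -0.8177]
held puck tool xy [ 2.2 -0. ] r 18.7 top z -8.7 2402
hist {50: 0, 51: 0, 52: 0, 53: 0, 54: 0, 55: 0, 56: 0, 57: 0, 58: 0, 59: 11, 60: 135, 61: 387, 62: 702, 63: 330, 64: 91, 65: 17, 66: 13, 67: 12, 68: 13, 69: 17, 70: 19, 71: 19, 72: 22, 73: 11}
rim z 62.4 free circle [-5.48 -1.1  18.62] 4.68 1527 rect ((-0.2824920117855072, -1.0883716344833374), 22.940380096435547)
puck hull (array([ 0.64, -0.31, 15.28]), np.float64(0.33)) 1999 [-14.538846 -14.150314] [16.09723  13.841051]
1687 [-14.5 -23.8  60. ] [22.6 21.5 68. ]
rim centre -1.33 -1.21 3013.6417009726174 spread 0.25156250000000036 0.0
plane [-1.3000e-02 -1.0000e-03  6.2592e+01]
```

Call:
{"api": "move_arm", "payload": {
  "dr": [
    [0,0,0],
    [0,0,0],
    [0,0,0],
    [0,0,0],
    [0,0,0],
    [0,0,0],
    [0,0,0],
    [0,0,0],
    [0,0,0],
    [0,0,0]
  ],
  "xyz": [
    [0.0107,0.0041,-0.0164],
    [0.0106,0.0044,-0.0164],
    [0,0,0],
    [0.0021,0.0009,-0.0033],
    [0.0021,0.0009,-0.0033],
    [0.0021,0.0009,-0.0033],
    [0.0021,0.0009,-0.0033],
    [0.0021,0.0009,-0.0033],
    [0,0,0],
    [0,0,0]
  ],
  "grip": [0.6,0.6,0.6,0.6,0.6,0.6,0.6,0.6,0.6,0.6]
}}

```text
time: 13.18
tool_pos: [476.2, 237.8, 111.4]
ee_rot: [-0.188, 0.935, 0.059, 0.296]
wrist_force: [2.4, -1.8, 1.9]
finger_gap: 27.8
finger_force: 51.0
```

```bash
python3 meas.py w9; python3 ring.py w9 4
```

```text
tcp [476.2 237.8 111.4] gap 27.8 f [ 1.1 -1.   2.3]
tool y yaw 22.72 tool z [ 0.5308  0.2213 -0.8181]
held puck tool xy [2. 0.] r 18.8 top z -8.6 2405
hist {-8: 548, -7: 247, -6: 106, -5: 97, -4: 57, -3: 41, -2: 38, -1: 242, 0: 545, 1: 355, 2: 155, 3: 82, 4: 28, 5: 6, 6: 40, 7: 30, 8: 32, 9: 36, 10: 30, 11: 41, 12: 41, 13: 27, 14: 30, 15: 39}
rim z -8.6 free circle [ 0.09 -0.35 11.3 ] 4.34 2731 rect ((-3.1783721446990967, -0.44104716181755066), 28.839675903320312)
puck hull (array([ 0.26, -0.43, 15.23]), np.float64(0.19)) 1998 [-15.083216 -14.317819] [15.485723 13.704168]
```

Call:
{"api": "move_arm", "payload": {
  "dr": [
    [0,0,0],
    [0,0,0],
    [0,0,0],
    [0,0,0],
    [0,0,0],
    [0,0,0],
    [0,0,0]
  ],
  "xyz": [
    [0,0,0],
    [0,0,0],
    [-0.0159,-0.0066,0.0245],
    [0,0,0],
    [0,0,0],
    [0,0,0],
    [0,0,0]
  ],
  "grip": [0.0,0.0,0.0,1,1,1,1]
}}

```text
time: 14.1
tool_pos: [459.2, 231.1, 134.7]
ee_rot: [-0.188, 0.935, 0.059, 0.294]
wrist_force: [0.5, 0.5, 0.6]
finger_gap: 0.1
finger_force: 0.0
```

```bash
cat > hist.py <<'E'
from fit import *
import sys
L=np.load(sys.argv[1]+'_L.npy').reshape(-1,3)
T=L[(np.hypot(L[:,0],L[:,1])<26)&(L[:,2]>2)&(L[:,2]<60)]
h,e=np.histogram(T[:,2],np.arange(2,61,1)); print({int(a):int(b) for a,b in zip(e,h) if b>60})
E
python3 meas.py w10; python3 hist.py w10
```

```text
tcp [459.2 231.1 134.8] gap 0.2 f [ 0.3  0.1 -0.1]
tool y yaw 22.74 tool z [ 0.5285  0.221  -0.8196]
held puck tool xy [ 7.8 -0.5] r 13.0 top z -10.0 130
{20: 329, 21: 505, 22: 134, 29: 212, 30: 362, 31: 287, 32: 176, 33: 66}
```

Call:
{"api": "move_arm", "payload": {
  "dr": [
    [0,0,0],
    [0,0,0],
    [0,0,0],
    [0,0,0],
    [0,0,0],
    [0,0,0],
    [0,0,0]
  ],
  "xyz": [
    [0.0079,0.0033,-0.0123],
    [0.0021,0.0009,-0.0033],
    [0.0021,0.0009,-0.0033],
    [0.0021,0.0009,-0.0033],
    [0.0021,0.0009,-0.0033],
    [0.0004,0.0002,-0.0006],
    [0,0,0]
  ],
  "grip": [1,1,1,1,1,1,1]
}}

```text
time: 15.02
tool_pos: [476.3, 238.3, 109.4]
ee_rot: [-0.188, 0.935, 0.059, 0.295]
wrist_force: [0.1, 0.3, -0.4]
finger_gap: -0.2
finger_force: 0.0
```

Call:
{"api": "move_arm", "payload": {
  "dr": [
    [0,0,0],
    [0,0,0],
    [-2.25,5.38,0],
    [-2.25,5.38,0],
    [-2.25,5.38,0],
    [-2.25,5.38,0],
    [-2.25,5.38,0],
    [-2.25,5.38,0],
    [0,0,0],
    [0,0,0],
    [0,0,0],
    [0,0,0]
  ],
  "xyz": [
    [-0.0212,-0.0088,0.0328],
    [-0.0212,-0.0088,0.0328],
    [0.0071,-0.047,-0.004],
    [0.0071,-0.047,-0.004],
    [0.0071,-0.047,-0.004],
    [0.0071,-0.047,-0.004],
    [0.0071,-0.047,-0.004],
    [0.0071,-0.047,-0.004],
    [0,0,-0.045],
    [0,0,-0.045],
    [0,0,0],
    [0,0,0]
  ],
  "grip": [1,1,-0.2,-0.2,-0.2,-0.2,-0.2,-0.2,-0.2,-0.2,-0.2,-0.2]
}}

```text
time: 16.52
tool_pos: [477.2, -61.6, 62.1]
ee_rot: [-0.197, 0.98, -0.0, 0.001]
wrist_force: [0.6, -0.4, -0.1]
finger_gap: 51.3
finger_force: 0.0
```

```bash
python3 pk.py w11
```

```text
tcp [477.8 -61.7  62.7]
yaw 22.77 [ 0.003 -0.001 -1.   ]
puck ((476.5910339355469, -61.65169143676758), 15.467438697814941) 20.512521694708113 1481
```

Call:
{"api": "move_arm", "payload": {
  "dr": [
    [0,0,0],
    [0,0,0],
    [0,0,0],
    [0,0,0],
    [0,0,0],
    [0,0,0],
    [0,0,0],
    [0,0,0],
    [0,0,0],
    [0,0,0],
    [0,0,0]
  ],
  "xyz": [
    [-0.001,0,-0.025],
    [0,0,-0.025],
    [0,0,0],
    [0,0,0],
    [0,0,0],
    [0,0,0],
    [0,0,0],
    [0,0,0.045],
    [0,0,0.045],
    [0,0,0.045],
    [0,0,0.045]
  ],
  "grip": [-0.2,-0.2,-0.2,0.6,0.6,0.6,0.6,0.6,0.6,0.6,0.6]
}}

```text
time: 17.95
tool_pos: [475.5, -61.4, 194.0]
ee_rot: [-0.197, 0.98, -0.001, 0.001]
wrist_force: [1.0, 0.3, -1.0]
finger_gap: 28.0
finger_force: 49.3
```

Call:
{"api": "move_arm", "payload": {
  "dr": [
    [2.25,-5.38,0],
    [2.25,-5.38,0],
    [2.25,-5.38,0],
    [2.25,-5.38,0],
    [2.25,-5.38,0],
    [2.25,-5.38,0],
    [0,0,0],
    [0,0,0],
    [0,0,0]
  ],
  "xyz": [
    [-0.0054,0.0477,0],
    [-0.0054,0.0477,0],
    [-0.0054,0.0477,0],
    [-0.0054,0.0477,0],
    [-0.0054,0.0477,0],
    [-0.0054,0.0477,0],
    [0,0,-0.03],
    [0,0,0],
    [0,0,0]
  ],
  "grip": [0.6,0.6,0.6,0.6,0.6,0.6,0.6,0.6,0.6]
}}

```text
time: 19.08
tool_pos: [443.9, 224.7, 162.3]
ee_rot: [-0.188, 0.935, 0.059, 0.296]
wrist_force: [0.1, 0.1, -0.6]
finger_gap: 27.5
finger_force: 49.5
```

```bash
python3 meas.py w12; python3 ring.py w12 62;python3 rim.py w12 60 68; python3 - <<'E'
from fit import *
L=np.load('w12_L.npy').reshape(-1,3)
T=L[(abs(L[:,2]+9)<2)&(abs(L[:,1])<13)&(abs(L[:,0])<22)]
print(T.min(0),T.max(0),np.percentile(T[abs(T[:,1])<3][:,0],[0,1,50,99,100]))
E
```

```text
tcp [444.4 224.6 162.6] gap 27.5 f [-0.3 -0.3  0.6]
tool y yaw 22.67 tool z [ 0.5315  0.2211 -0.8177]
held puck tool xy [3.1 0.1] r 18.0 top z -7.8 2371
hist {50: 0, 51: 0, 52: 0, 53: 0, 54: 0, 55: 0, 56: 0, 57: 0, 58: 0, 59: 0, 60: 19, 61: 130, 62: 337, 63: 604, 64: 504, 65: 134, 66: 22, 67: 6, 68: 12, 69: 14, 70: 17, 71: 23, 72: 19, 73: 13}
rim z 63.8 free circle [ 4.05 -1.08 13.17] 4.82 1556 rect ((-0.3304658830165863, -1.2809308767318726), 22.90805435180664)
1756 [-14.4 -23.9  60.3] [22.1 21.1 67.7]
rim centre -1.33 -1.21 3175.41145899031 spread 0.25156250000000036 0.0
plane [-1.8000e-02 -0.0000e+00  6.3727e+01]
[-14.09452307 -12.95220526  -9.79198508] [15.90358553 12.93603497 -7.00038971] [-14.01319071 -13.53541329   1.63278697  15.4550492   15.90358553]
```

Call:
{"api": "move_arm", "payload": {
  "dr": [
    [0,0,0],
    [0,0,0],
    [0,0,0],
    [0,0,0],
    [0,0,0],
    [0,0,0],
    [0,0,0],
    [0,0,0],
    [0,0,0],
    [0,0,0]
  ],
  "xyz": [
    [0.0111,0.0041,-0.0162],
    [0.0106,0.0044,-0.0164],
    [0,0,0],
    [0.0021,0.0009,-0.0033],
    [0.0021,0.0009,-0.0033],
    [0.0021,0.0009,-0.0033],
    [0.0021,0.0009,-0.0033],
    [0.0023,0.001,-0.0037],
    [0,0,0],
    [0,0,0]
  ],
  "grip": [0.6,0.6,0.6,0.6,0.6,0.6,0.6,0.6,0.6,0.6]
}}

```text
time: 20.38
tool_pos: [475.9, 237.9, 111.6]
ee_rot: [-0.188, 0.935, 0.059, 0.295]
wrist_force: [2.8, -0.8, 0.1]
finger_gap: 27.7
finger_force: 49.4
```

```bash
python3 meas.py w13; python3 ring.py w13 4 | head -1
```

```text
tcp [475.8 237.9 111.7] gap 27.9 f [ 3.2 -0.9  0. ]
tool y yaw 22.72 tool z [ 0.5301  0.221  -0.8186]
held puck tool xy [ 2.7 -0. ] r 18.4 top z -7.7 2380
hist {-8: 1425, -7: 512, -6: 141, -5: 95, -4: 76, -3: 32, -2: 43, -1: 135, 0: 466, 1: 467, 2: 208, 3: 101, 4: 48, 5: 14, 6: 22, 7: 36, 8: 29, 9: 48, 10: 29, 11: 29, 12: 38, 13: 33, 14: 40, 15: 33}
```

Call:
{"api": "move_arm", "payload": {
  "dr": [
    [0,0,0],
    [0,0,0],
    [0,0,0],
    [0,0,0],
    [0,0,0],
    [0,0,0],
    [0,0,0],
    [0,0,0],
    [0,0,0],
    [0,0,0],
    [0,0,0],
    [0,0,0]
  ],
  "xyz": [
    [0,0,0],
    [0,0,0],
    [-0.0159,-0.0066,0.0245],
    [0,0,0],
    [0,0,0],
    [0,0,0],
    [0.0085,0.0035,-0.0131],
    [0.0021,0.0009,-0.0033],
    [0.0021,0.0009,-0.0033],
    [0.0021,0.0009,-0.0033],
    [0.0008,0.0003,-0.0012],
    [0,0,0]
  ],
  "grip": [0.0,0.0,0.0,1,1,1,1,1,1,1,1,1]
}}

```text
time: 21.92
tool_pos: [475.1, 237.8, 111.8]
ee_rot: [-0.188, 0.935, 0.059, 0.295]
wrist_force: [-0.7, -0.1, 0.0]
finger_gap: -0.1
finger_force: 0.0
```

Call:
{"api": "move_arm", "payload": {
  "dr": [
    [0,0,0],
    [0,0,0],
    [0,0,0],
    [0,0,0]
  ],
  "xyz": [
    [-0.0212,-0.0088,0.0328],
    [-0.0212,-0.0088,0.0328],
    [0,0,0],
    [0,0,0]
  ],
  "grip": [1,1,1,1]
}}

```text
time: 22.42
tool_pos: [433.3, 220.3, 177.7]
ee_rot: [-0.188, 0.935, 0.059, 0.296]
wrist_force: [0.6, 0.4, 0.6]
finger_gap: 0.2
finger_force: 0.0
```

```bash
cat > prof.py <<'E'
from fit import *
import sys
L=np.load(sys.argv[1]+'_L.npy').reshape(-1,3); cx,cy=float(sys.argv[2]),float(sys.argv[3])
d=np.hypot(L[:,0]-cx,L[:,1]-cy)
for a,b in((0,6),(6,10),(10,13),(13,15),(15,17),(17,19),(19,20.5),(20.5,22),(22,24)):
    for nm,sl in(('+x',L[:,0]>cx+3),('-x',L[:,0]<cx-3)):
        T=L[(d>=a)&(d<b)&(L[:,2]>40)&(L[:,2]<130)&sl]
        if len(T)>5: print(a,b,nm,np.percentile(T[:,2],[10,25,50,75,90]).round(1),len(T))
E
python3 meas.py w14; python3 rim.py w14 70 90; python3 prof.py w14 0 -0.8
```

```text
tcp [432.9 220.3 176.9] gap -0.2 f [-0.2  0.7  0.2]
tool y yaw 22.73 tool z [ 0.5294  0.2212 -0.819 ]
held puck tool xy [ 6.5 -0.5] r 13.1 top z -10.1 126
2266 [-31.3 -24.5  73.7] [20.2 20.9 90. ]
rim centre -1.59 -1.71 4049.696748793118 spread 0.25156249999999947 0.0
plane [-2.3000e-02 -6.0000e-03  8.1311e+01]
0 6 +x [79.3 79.9 80.1 80.5 80.7] 30
0 6 -x [79.  79.6 80.1 80.4 80.6] 30
6 10 +x [79.2 79.6 80.  80.5 80.8] 115
6 10 -x [79.3 79.7 80.  80.5 80.8] 103
10 13 +x [79.2 79.6 80.1 80.5 80.9] 132
10 13 -x [79.2 79.6 80.1 80.4 80.8] 128
13 15 +x [79.7 80.1 80.7 81.9 83.7] 155
13 15 -x [79.3 79.8 80.3 80.6 80.9] 95
15 17 +x [81.8 82.6 83.3 84.1 85.5] 96
15 17 -x [80.5 80.7 81.1 81.6 88. ] 32
17 19 +x [ 80.3  80.7  81.7  84.3 107.6] 174
17 19 -x [ 82.5  83.7  86.9  94.  112.3] 117
19 20.5 +x [ 81.   82.   99.1 113.8 123.1] 424
19 20.5 -x [81.5 82.6 84.2 87.9 90.9] 222
20.5 22 +x [ 80.6  81.4  82.1 105.8 119.3] 91
20.5 22 -x [80.6 81.  81.7 82.6 83.3] 154
22 24 +x [ 81.6  82.4 123.7 127.5 129.1] 30
22 24 -x [80.2 80.6 81.1 81.6 82. ] 146
```

```bash
python3 - <<'E'
from fit import *
L=np.load('w14_L.npy').reshape(-1,3)
T=L[(L[:,2]>78)&(L[:,2]<84)]
for c in((-2,-1.7),(-1,-1.2)):
    d=np.hypot(T[:,0]-c[0],T[:,1]-c[1]);ang=np.degrees(np.arctan2(T[:,1]-c[1],T[:,0]-c[0]))
    for a in range(-180,180,45):
        m=(ang>a)&(ang<a+45)&(d<27)
        r=T[m&(d>19.8)&(d<22.5)]
        print(c,a,'rim z',np.median(r[:,2]).round(2),len(r),'puck',np.median(T[m&(d<11)][:,2]).round(2),'maxd',np.percentile(d[m&(d>18)],90).round(1))
E
```

```text
(-2, -1.7) -180 rim z 81.11 62 puck 80.06 maxd 23.5
(-2, -1.7) -135 rim z 81.13 59 puck 80.11 maxd 22.3
(-2, -1.7) -90 rim z 81.22 64 puck 79.84 maxd 22.3
(-2, -1.7) -45 rim z 81.15 72 puck 80.12 maxd 22.2
(-2, -1.7) 0 rim z 81.25 79 puck 80.07 maxd 22.2
(-2, -1.7) 45 rim z 81.04 67 puck 79.98 maxd 22.3
(-2, -1.7) 90 rim z 81.13 58 puck 79.93 maxd 22.4
(-2, -1.7) 135 rim z 80.78 64 puck 80.07 maxd 23.3
(-1, -1.2) -180 rim z 81.65 75 puck 80.08 maxd 24.4
(-1, -1.2) -135 rim z 81.17 68 puck 79.91 maxd 23.1
(-1, -1.2) -90 rim z 81.3 65 puck 80.03 maxd 22.4
(-1, -1.2) -45 rim z 81.4 59 puck 80.07 maxd 21.4
(-1, -1.2) 0 rim z 81.72 50 puck 80.06 maxd 21.2
(-1, -1.2) 45 rim z 81.53 51 puck 80.05 maxd 21.5
(-1, -1.2) 90 rim z 81.11 59 puck 79.92 maxd 22.3
(-1, -1.2) 135 rim z 81.02 71 puck 80.02 maxd 24.0
```

Call:
{"api": "move_arm", "payload": {
  "dr": [
    [0,0,0],
    [0,0,0],
    [0,0,0],
    [0,0,0],
    [0,0,0],
    [0,0,0],
    [0,0,0],
    [0,0,0],
    [0,0,0]
  ],
  "xyz": [
    [0.0201,0.0083,-0.0311],
    [0.0201,0.0083,-0.0311],
    [0.0021,0.0009,-0.0033],
    [0.0008,0.0004,-0.0012],
    [0,0,0],
    [-0.0212,-0.0088,0.0328],
    [-0.0212,-0.0088,0.0328],
    [0,0,0],
    [0,0,0]
  ],
  "grip": [1,1,1,1,1,1,1,1,1]
}}

```text
time: 23.6
tool_pos: [433.6, 220.6, 177.0]
ee_rot: [-0.188, 0.935, 0.059, 0.296]
wrist_force: [-0.0, 1.2, 0.0]
finger_gap: -0.1
finger_force: 0.0
```

```bash
python3 meas.py w15; python3 - <<'E'
from fit import *
L=np.load('w15_L.npy').reshape(-1,3)
T=L[(L[:,2]>75)&(L[:,2]<84)]
for c in((-2,-1.7),):
    d=np.hypot(T[:,0]-c[0],T[:,1]-c[1]);ang=np.degrees(np.arctan2(T[:,1]-c[1],T[:,0]-c[0]))
    for a in range(-180,180,45):
        m=(ang>a)&(ang<a+45)&(d<27)
        r=T[m&(d>19.8)&(d<22.5)]
        print(c,a,'rim z',np.median(r[:,2]).round(2),len(r),'puck',np.median(T[m&(d<11)][:,2]).round(2),'maxd',np.percentile(d[m&(d>18)],90).round(1))
# knob (top cam unobstructed?) in barrel frame via wrist tool frame: barrel x=-tool x, y=tool y, z=rim-toolz
K=L[(L[:,2]>44)&(L[:,2]<74)&(L[:,0]<-25)&(L[:,0]>-75)&(abs(L[:,1])<70)]
B=np.c_[-(K[:,0]+2),K[:,1]+1.7,80-K[:,2]]; print(len(B),np.percentile(B,[2,50,98],axis=0).round(1) if len(B) else '')
E
```

```text
tcp [433.3 220.5 176.1] gap -0.0 f [ 0.7  0.3 -0.8]
tool y yaw 22.74 tool z [ 0.5297  0.2214 -0.8188]
held puck tool xy [ 7.  -0.1] r 12.6 top z -10.0 119
(-2, -1.7) -180 rim z 80.13 61 puck 81.47 maxd 23.1
(-2, -1.7) -135 rim z 80.12 60 puck 81.17 maxd 22.6
(-2, -1.7) -90 rim z 80.22 65 puck 81.53 maxd 22.3
(-2, -1.7) -45 rim z 79.96 73 puck 81.52 maxd 22.2
(-2, -1.7) 0 rim z 80.62 74 puck 81.34 maxd 22.1
(-2, -1.7) 45 rim z 80.18 70 puck 81.31 maxd 22.2
(-2, -1.7) 90 rim z 80.29 61 puck 81.22 maxd 22.2
(-2, -1.7) 135 rim z 80.04 58 puck 81.37 maxd 23.1
619 [[ 33.2 -48.5   6.4]
 [ 38.9 -39.1  11.5]
 [ 45.  -22.1  34. ]]
```

View pics/w15.png

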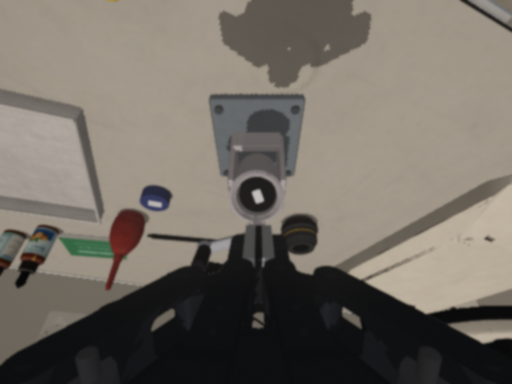

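Call:
{"api": "move_arm", "payload": {
  "dr": [
    [0,0,0],
    [0,0,0],
    [0,0,0],
    [0,0,0],
    [0,0,0],
    [0,0,0]
  ],
  "xyz": [
    [0.0368,-0.0062,0.0221],
    [0.0368,-0.0062,0.0221],
    [0,0,0],
    [0.018,0.0075,-0.0278],
    [0.018,0.0075,-0.0278],
    [0,0,0]
  ],
  "grip": [1,1,1,1,1,1]
}}

```text
time: 24.4
tool_pos: [540.3, 222.9, 160.1]
ee_rot: [-0.188, 0.936, 0.059, 0.291]
wrist_force: [-0.6, -0.2, -0.1]
finger_gap: -0.0
finger_force: 0.0
```

```bash
cat > knob.py <<'E'
from fit import *
import sys
F=frame(np.radians(22.7)); M=np.array([478.,237.3,112])
o=status.get_obs(); print('TCP barrel',(F@(o['tool_pos']-M)).round(1),'f',o['wrist_force'].round(1))
for cam,off in (('top',(1.5,1,1)),('side',(3.,-4,1))):
    s=snap(cam,sys.argv[1]+cam); B=(cloud(s)-M-np.array(off))@F.T; c=s['img'].astype(int)
    m=(B[...,2]>9)&(B[...,2]<38)&(np.hypot(B[...,0]-31,B[...,1])<56)&(np.hypot(B[...,0]-31,B[...,1])>33)
    T=B[m]; print(cam,len(T), np.percentile(T,[2,50,98],axis=0).round(1).tolist() if len(T) else '')
E
python3 knob.py k1
```

```text
TCP barrel [ 70.1 -37.3   9.6] f [-0.6 -0.2 -0.1]
top 10 [[75.6, -29.6, 15.9], [76.3, -27.2, 24.5], [77.2, -24.5, 32.5]]
side 98 [[36.1, -46.9, 10.0], [44.6, -43.0, 24.3], [64.4, -30.0, 36.4]]
```

Call:
{"api": "move_arm", "payload": {
  "dr": [
    [0,0,0],
    [0,0,0],
    [0,0,0],
    [0,0,0],
    [0,0,0],
    [0,0,0],
    [0,0,0],
    [0,0,0],
    [0,0,0],
    [0,0,0]
  ],
  "xyz": [
    [-0.0011,-0.0004,0.0016],
    [-0.00575,-0.0024,-0.00436],
    [-0.00575,-0.0024,-0.00436],
    [-0.00575,-0.0024,-0.00436],
    [-0.00575,-0.0024,-0.00436],
    [-0.00575,-0.0024,-0.00436],
    [-0.00575,-0.0024,-0.00436],
    [-0.00575,-0.0024,-0.00436],
    [-0.00575,-0.0024,-0.00436],
    [0,0,0]
  ],
  "grip": [1,1,1,1,1,1,1,1,1,1]
}}

```text
time: 25.75
tool_pos: [494.6, 202.9, 130.5]
ee_rot: [-0.188, 0.935, 0.059, 0.294]
wrist_force: [0.2, -0.5, -0.3]
finger_gap: -0.3
finger_force: 0.0
```

```bash
python3 knob.py k2
```

```text
TCP barrel [ 12.3 -38.1  14. ] f [ 0.2 -0.5 -0.3]
top 36 [[16.1, -51.7, 18.1], [22.2, -41.6, 29.1], [24.1, -32.5, 37.6]]
side 145 [[-10.8, -50.0, 10.6], [2.1, -41.0, 25.7], [21.0, -22.0, 36.6]]
```

Call:
{"api": "move_arm", "payload": {
  "dr": [
    [0,0,0],
    [0,0,0],
    [0,0,0],
    [0,0,0],
    [0,0,0],
    [0,0,0],
    [0,0,0],
    [0,0,0],
    [0,0,0],
    [0,0,0],
    [0,0,0]
  ],
  "xyz": [
    [0.0062,-0.0148,0],
    [-0.0161,-0.0067,-0.0122],
    [0.0011,0.0004,-0.0016],
    [0,0,0],
    [-0.00212,0.00508,0],
    [-0.00212,0.00508,0],
    [-0.00212,0.00508,0],
    [-0.00212,0.00508,0],
    [-0.00212,0.00508,0],
    [-0.00212,0.00508,0],
    [0,0,0]
  ],
  "grip": [1,1,1,1,1,1,1,1,1,1,1]
}}

```text
time: 27.22
tool_pos: [474.1, 213.6, 117.9]
ee_rot: [-0.189, 0.935, 0.059, 0.295]
wrist_force: [-0.4, -0.4, -0.8]
finger_gap: -0.1
finger_force: 0.0
```

```bash
python3 knob.py k3
```

```text
TCP barrel [ -7.1 -20.3  12.1] f [-0.4 -0.4 -0.8]
top 68 [[-11.1, -33.6, 12.1], [-1.1, -18.6, 26.6], [4.2, 3.5, 37.0]]
side 88 [[-21.0, -33.7, 10.8], [-9.4, -26.2, 24.8], [1.1, 0.6, 37.1]]
```

Call:
{"api": "move_arm", "payload": {
  "dr": [
    [0,0,0],
    [0,0,0],
    [0,0,0]
  ],
  "xyz": [
    [-0.0008,0.0019,0],
    [-0.0006,0.0014,0],
    [0,0,0]
  ],
  "grip": [1,1,1]
}}

```text
time: 27.7
tool_pos: [473.7, 214.7, 117.9]
ee_rot: [-0.187, 0.935, 0.057, 0.295]
wrist_force: [1.6, -4.8, -0.8]
finger_gap: 0.3
finger_force: 3.0
```

Call:
{"api": "move_arm", "payload": {
  "dr": [
    [0,0,0],
    [0,0,0]
  ],
  "xyz": [
    [-0.0006,0.0014,0],
    [0,0,0]
  ],
  "grip": [1,1]
}}

```text
time: 27.95
tool_pos: [473.6, 214.9, 117.9]
ee_rot: [-0.186, 0.935, 0.056, 0.296]
wrist_force: [1.9, -10.3, -0.2]
finger_gap: -0.1
finger_force: 4.9
```

Call:
{"api": "move_arm", "payload": {
  "dr": [
    [0,0,0],
    [0,0,0],
    [0,0,0],
    [0,0,0],
    [0,0,0],
    [0,0,0]
  ],
  "xyz": [
    [0.0077,-0.0185,0],
    [0.0077,-0.0185,0],
    [-0.0212,-0.0088,0.0328],
    [-0.0212,-0.0088,0.0328],
    [0,0,0],
    [0,0,0]
  ],
  "grip": [1,1,1,1,1,1]
}}

```text
time: 28.7
tool_pos: [445.6, 163.1, 183.4]
ee_rot: [-0.188, 0.935, 0.059, 0.295]
wrist_force: [0.3, 0.2, -1.2]
finger_gap: 0.1
finger_force: 0.0
```

```bash
python3 knob.py k4; python3 - <<'E'
from h import *
t=load('k4top')['img'][:,:,::-1][170:230,160:230]; s=load('k4side')['img'][:,:,::-1][140:225,200:290]; w=snap('wrist','k4w')['img'][:,:,::-1][130:300,130:390]
o=np.zeros((600,800,3),np.uint8); o[:300,:350]=cv2.resize(t,(350,300),interpolation=2); o[:300,400:718]=cv2.resize(s,(318,300),interpolation=2); o[300:,:458]=cv2.resize(w,(458,300),interpolation=2)
cv2.imwrite('pics/k4.png',cv2.convertScaleAbs(o,alpha=1.3))
E
```

```text
TCP barrel [ -7.  -55.9  92. ] f [ 0.3  0.2 -1.2]
top 43 [[-18.3, -5.8, 11.1], [-9.9, -0.8, 29.8], [-7.4, 4.8, 34.4]]
side 62 [[-21.0, -4.3, 10.3], [-15.0, -0.8, 24.8], [-10.3, 6.3, 33.6]]
```

View pics/k4.png

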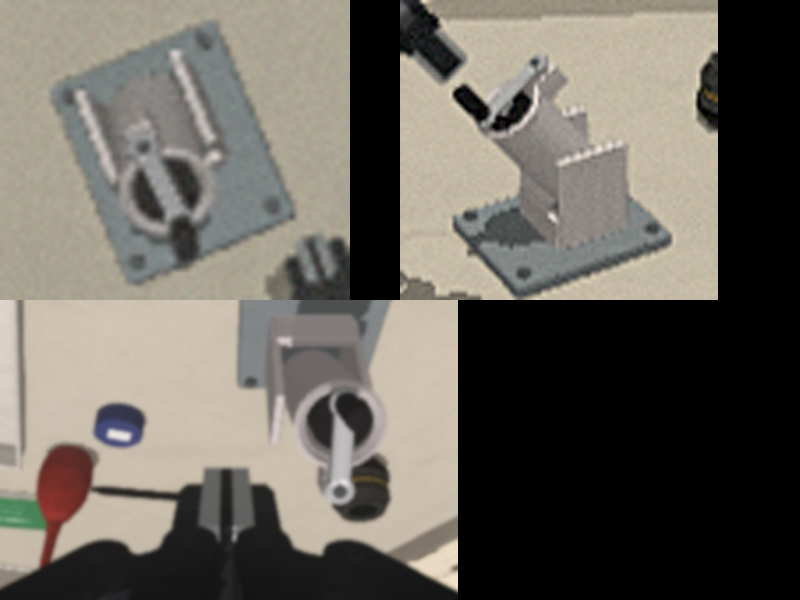

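The keeper arm lies straight across the mouth, with the knob at barrel (-14, 0), which is fully shut. The black puck sits flush under it and the gripper is clear.

```bash
python3 -c "
from plant import job_done; print(job_done())"
```

```text
the job is handed in; nothing more can be done
None
```

The three narrow pucks are loaded, the keeper is fully shut against its stop, and the job was handed in at about 29 s; by the wrist camera's depth map the last puck sits about 1 mm below the rim rather than exactly flush.

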